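Unlock the press board and hold it out over the baking sheet

TASK

Take the key out of its block, push it into the slot of the cylinder knob and turn it clockwise until the low wooden gate stands clear of the board, leaving the key in the knob. Then slide the board with the cookie press outward along its bed until its outer end is level with the pointer of the mark post, never letting it lift or tip, and finish while still holding its inner end so that it stays level. Keep it off the post and the sheet, and do not disturb the other baking things.

Things in the scene. Friction and masses are not known exactly. Their poses are not given: they have to be found in the camera images.
- bed: Fixed beech drawer case, 210 x 440 mm, flat deck 60 mm above the table; an open cutter tray (to 45 mm high) runs along its far (+x) side. Origin on the table below the middle of the board's track; own +y is the outward slide direction. Two guide rails, 14 mm high, inner faces 63 mm either side of own x = 0, leave the board 3 mm play each side. Turned up to 0.12 rad.
- bed_edge (a point): Middle of the bed's outward edge, at deck height (own y = 220 mm of the bed); beyond it the board hangs free.
- board: Loose beech board 120 (x) x 340 (y) x 16 mm, about 0.85 kg, flat on the deck; origin at its underside's centre, own +y outward. A walnut cookie press (48 mm across, top 120 mm over the underside) is fixed 42 mm from its outer end; centre of mass 120 mm from that end, so at the mark (150 to 190 mm overhang) it tips unless held. Starts 45 to 85 mm short of the bed's edge.
- board_end (a point): Middle of the board's outer end, at its upper edge (170 mm from the board's origin along own +y).
- grip_bar (a point): Centre of the wooden grip bar that stands across the inner end of the board: 70 mm long along the board's x, 22 mm thick along its y, 45 mm high (22.5 mm above and below this point; it rises from the board's top face), 120 mm inward of the board's origin. Free space all round for fingers.
- gate (a joint): Angle of the low wooden gate and its knob about the upright knob axis, rad; grows clockwise seen from above. At 0 the arm lies square across the board's path; starts at 0.05 to 0.3; from 1.13 on it is clear of the board; stop at 1.5. Friction about 0.05 N m, stays where left. The arm is 80 mm long from the axis, 12 mm thick, its top 24 mm over the deck.
- slot (a point): Centre of the mouth of the key slot in the top of the cylinder knob (40 mm across, top 30 mm above the deck, standing on the deck's +x side 30 mm inside the bed's edge). Its axes turn with the knob: the slot is 24 mm long along own y, 12 mm wide along own x, 24 mm deep; the gate arm points along own -x.
- key: Loose key, 60 g: flat steel blade 20 mm (own y) x 8 mm (own x), its lowest 6 mm narrowed to 15 x 5 mm, topped by a walnut head. Origin at the blade's lower tip, own z up; 84 mm tall. Stands upright in its block, tip 14 mm above the table. In the knob slot it has 2 mm play each side and about 0.2 rad of free turn before it drives the knob; either way round fits.
- key_grip (a point): Centre of the key's head, 66 mm above the tip: a rounded slab 14 mm thick (own x), 40 mm wide (own y), 36 mm high.
- key_block: Fixed beech block 46 x 56 x 34 mm with a slot 20 mm deep that holds the key loosely (1.5 mm or less play); origin at the centre of its underside, turned up to 0.4 rad.
- mark: Fixed slim post on a 40 mm foot beside the board's path (on the robot's side), 86 mm tall, with a thin pointed steel blade at its top; origin on the table. Its axes are parallel to the bed's.
- mark_tip (a point): Point of the mark's blade, 80 mm above the table: the board's outer end must come level with it along the bed's y. It stands 18 to 22 mm clear of the board's side.
- sheet: Fixed baking sheet 170 x 170 x 11 mm on the table under the overhang.
- shaker: Blue glass sugar shaker, 66 mm across, 128 mm tall, steel cap; a bystander, origin under its centre.
- diamond: Polished steel diamond cutter, 28 mm high, in the cutter tray; a bystander.
- flower0: Outer one of three nested tin flower cutters, 88 mm across, 25 mm high, in the cutter tray; a bystander.
- flower1: Middle flower cutter, inside the outer one; a bystander.
- flower2: Smallest flower cutter, inside the middle one; a bystander.
- sugar_bowl: White bowl 90 mm across, 50 mm high; a bystander.
- rolling_pin: Wooden rolling pin lying on the table, 360 mm long, 48 mm thick; a bystander.
Mind the look-alikes: they are no part of the job. What is meant by the sheet is not green, and is the larger of those in its own colour.

How it is judged:
By the outcome, as a careful person would: the job done as asked, in the order asked, and still so for the second after the job is handed in, while the arm keeps its last pose, push and grip.
It also fails if it takes over 59 s, if anything falls off the work surface, if the arm or the gripper's body presses on something with over 40 N, if the wrist force passes 120 N, or if a joint passes its speed limit or range.

ROBOT

A 7-joint arm with a two-finger parallel gripper is mounted at the origin on the work surface. World frame = base frame: x ahead of the robot, y to its left, z up, the work surface at z = 0. Lengths are in m, angles in rad, forces in N, time in s.
With the tool pointing down it reaches from about 0.425 to 0.925 m from the base axis. Payload 6.8 kg.
Tool frame: the origin (TCP) lies on the front face of the gripper's body, between the roots of the fingers; the fingertips stand 73 mm ahead of it and the grasp point (between the pads) lies 54 mm ahead of it (env.nose_length is the distance from the TCP to the fingertips, in m); z points along the fingers, y is the line along which they close (so a half turn about z gives the same grasp; the last joint's range is limited). The gripper opens to 85 mm and grips with 20 to 120 N. Pads are 22 mm wide; open, the fingers measure 114 mm over their backs; the gripper's body (76 mm by 85 mm) begins 54 mm behind the grasp point. The pads swing forward as they close: fully open they stand 13 mm farther back than shut.
Start: joints at [1.197, 0.477, 0.022, 1.555, -0.011, 1.109, -0.083], TCP at [0.177, -0.651, 0.304] pointing down, gripper open.
Joint ranges: [-2.96, 2.96], [-0.34, 2.1], [-1.41, 1.46], [0.24, 2.44], [-1.37, 4.51], [0.17, 1.92], [-2.96, 2.96]. Speed limits (rad/s): [2.39, 2.39, 3.14, 3.14, 3.14, 3.14, 3.14].

INTERFACE

Orientations are given as a unit quaternion [w, x, y, z].
In Python, from cell import env, kin, camera, calibration, job gives the robot as it stands. The module is installed in compiled form; this text tells all that it offers. Calls block until the motion is done:
- env.reach(position, orientation): joint-space move of the TCP to a pose.
- env.movel(position, velocity=0.15, rot=None, stop_force=None): straight line of the TCP; rot=None keeps the orientation; velocity is the mean speed in m/s. With stop_force (N) it stops when the force on the tool has changed by that much, and returns True; else False.
- env.goto_joints(angles): joint-space move.
- env.grip(opening, f_grip=None): finger opening in m; f_grip is the grip in N (None keeps the last); returns when the fingers have stopped.
- env.dwell(seconds).
- kin.inverse_kinematics(position, orientation): joint angles nearest the present ones, or None.
- env.get_state(): the state.
- camera(name): name is "scene" or "top" or "wrist"; returns (picture, depth): 420x560x3 uint8, blue, green, red; 420x560 float32, m along the optical axis (not along the pixel's ray), 0 where there is no reading.
- calibration(name): a dict with "fx", "fy", "cx", "cy" (pixels), "rvec" (rotation vector, rad) and "tvec" (3), from world to camera coordinates, as OpenCV has them. Camera axes: x right, y down, z forward; pixel columns grow to the right and rows downward; lengths in m; the calibration is good to about 2 mm. A picture is of the moment at which its call begins: read the wrist's pose just before it. calibration takes no time and is no camera call; for the wrist camera it gives the pose at the moment of the call.
A pose or a line that the arm cannot do raises env.PlanningError and nothing moves.
- job.job_done(): hands the job in; it is judged then, once.
The state is a dict: "time": time; "qpos": joint angles; "joint_velocities": joint speeds; "joint_torque": joint torques, N m; "tcp_pos": TCP position; "orientation": TCP orientation; "force": force on the tool from outside, world axes, zero at the start; "torque": the same for the moment, N m; "opening": finger opening in m; "gripper_force": force on a finger pad.
Only numpy, scipy, OpenCV 4.12 (cv2) and the standard library are available. Lean on these libraries where they do the work, as an engineer would, in place of code of your own. Each camera call takes 0.05 s, during which the arm holds its last target. There are 200 camera calls.

## Working session

There is one attempt and no reset: what is moved stays moved. The work goes in short steps, each a Python script; the robot and the scene stay as the last script left them, time stands still between calls to the robot, and variables do not carry over. Pictures are saved under pics/ and viewed, at most 13 in all, crops included, and the job is handed in when it is done.

```bash
mkdir -p pics
cat > h.py <<'E'
import numpy as np, cv2
from cell import env, kin, camera, calibration, job
def cal(n):
    c=calibration(n); R=cv2.Rodrigues(np.array(c["rvec"],float))[0]; return c,R,np.array(c["tvec"],float).ravel()
def cloud(n,d,C=None):
    c,R,t=C or cal(n); v,u=np.mgrid[:420,:560]
    P=np.stack([(u-c["cx"])/c["fx"]*d,(v-c["cy"])/c["fy"]*d,d],-1)
    return (P-t)@R
def ray(n,u,v,z,C=None):
    c,R,t=C or cal(n); o=-R.T@t; r=R.T@np.array([(u-c["cx"])/c["fx"],(v-c["cy"])/c["fy"],1]); return o+r*(z-o[2])/r[2]
def down(yaw): # fingers down, tool y axis (closing) at angle yaw+90 ; tool x at angle yaw
    return [0,np.cos(yaw/2),np.sin(yaw/2),0]
E
python3 - <<'E'
from h import *
for n in("scene","top"):
    p,d=camera(n); cv2.imwrite(f"pics/{n}0.png",p); np.savez(f"{n}0.npz",p=p,d=d)
    c,R,t=cal(n); print(n,-R.T@t,c["fx"],R[2])
s=env.get_state(); print(s["time"],s["tcp_pos"],s["orientation"],s["opening"],env.nose_length)
E
```

```text
scene [1.24472787 0.57649287 0.91108492] 406.0000119047723 [-0.59658259 -0.46764773 -0.65222298]
top [ 0.25804476 -0.01262125  1.729888  ] 516.3526115819762 [ 0.15867034  0.00453229 -0.98732121]
0.1 [ 0.1771968  -0.65089743  0.30300535] [-8.33277339e-04  9.91180714e-01  1.32514415e-01 -1.65460947e-04] 0.0850854297617715 0.0726
```

View pics/scene0.png

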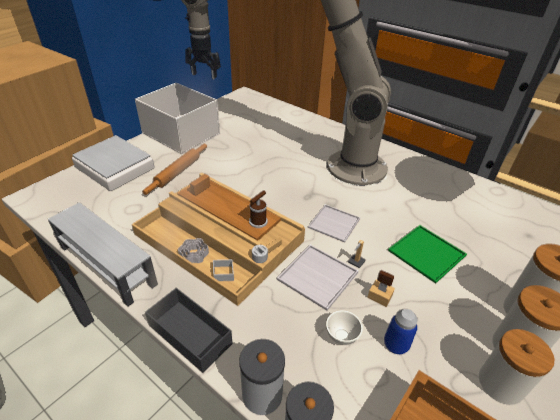

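View pics/top0.png

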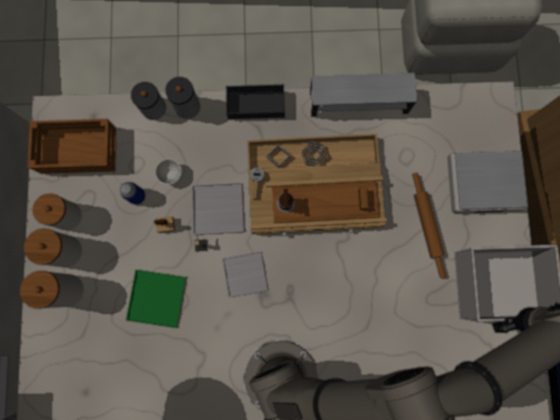

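The scene picture shows the knob at (260,253), the press at (258,210), the mark at (359,253) and the key block at (383,287). In the top view these are the knob at (257,174), the press at (286,200), the grip bar at (367,199), the mark at (203,244) and the key block at (165,225).

There are three candidate sheets in the top view: green (157,298), small grey (246,274) and large grey (218,209). The large grey one fits, because it is not green and is the larger of its colour. I'll confirm it in a crop.

Run:
```python
from h import *
z=np.load("top0.npz");p,d=z["p"],z["d"]
cv2.imwrite("pics/c1.png",cv2.resize(p[150:290,140:310],None,fx=4,fy=4,interpolation=cv2.INTER_CUBIC))
P=cloud("top",d)
for nm,u,v in [("knob",257,174),("press",286,200),("bar",367,199),("mark",203,244),("key",168,224),("bedfar",249,142),("bednear",250,231),("sheet",218,209),("small",246,274),("deckL",260,215),("boardmid",325,205),("shaker",128,190)]:
    print(nm,P[v,u].round(3))
c,R,t=cal("wrist");print("wristcam",(-R.T@t).round(3),R.round(2).tolist(),c["fx"])
```

```text
knob [0.658 0.057 0.067]
press [ 0.547 -0.034  0.179]
bar [ 0.561 -0.3    0.074]
mark [0.437 0.246 0.009]
key [0.505 0.359 0.031]
bedfar [0.777 0.083 0.037]
bednear [0.476 0.088 0.005]
sheet [0.555 0.195 0.005]
small [ 0.333  0.104 -0.   ]
deckL [0.521 0.051 0.06 ]
boardmid [ 0.545 -0.162  0.079]
shaker [0.603 0.464 0.131]
wristcam [ 0.249 -0.63   0.372] [[0.26, -0.97, -0.0], [-0.92, -0.25, 0.29], [-0.28, -0.08, -0.96]] 346.10863034177095
```

View pics/c1.png

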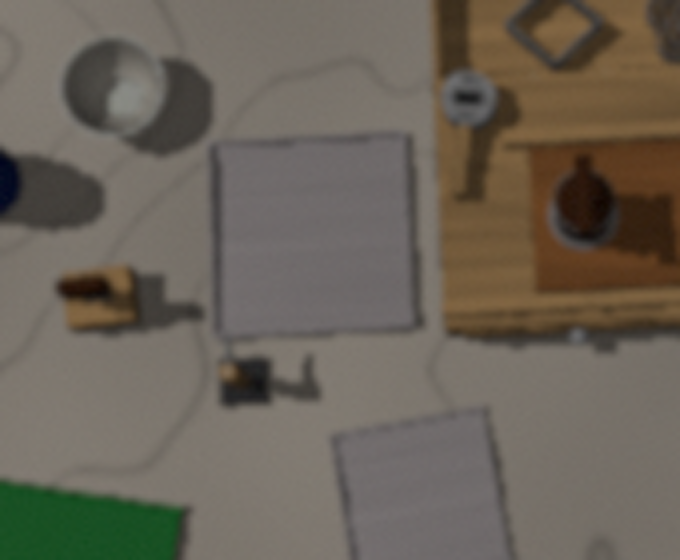

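The crop confirms it: the large grey sheet at crop (315,235), under the overhang, is the one meant, and the smaller grey one is at (420,480). The knob with its slot is at (469,97), with the gate arm pointing down, and the key is in its block at (95,295).

Run:
```python
from h import *
for b in (np.pi/2,-np.pi/2):
    for nm,p,dy in [("key",[.505,.36,.3],0),("key",[.505,.36,.13],0),("ins",[.658,.057,.2],-.1),("mid",[.658,.057,.2],-.8),("end",[.658,.057,.2],-1.5),("bar",[.561,-.3,.15],-1.57),("barend",[.561,-.06,.15],-1.57)]:
        q=kin.inverse_kinematics(p,down(b+dy)); print(round(b,1),nm,None if q is None else np.round(q,2))
yaw=np.pi/2
s=env.get_state()
env.reach([.45,.25,.36],down(yaw)) if kin.inverse_kinematics([.45,.25,.36],down(yaw)) is not None else None
env.reach([.50,.33,.30],down(yaw))
s=env.get_state();print(s["time"],s["qpos"],s["tcp_pos"])
C=cal("wrist");p,d=camera("wrist");cv2.imwrite("pics/w1.png",p);np.savez("w1.npz",p=p,d=d,P=cloud("wrist",d,C))
```

```text
1.6 key [-0.1   0.53 -0.87  1.65  0.44  1.16 -1.08]
1.6 key [-0.17  0.72 -0.77  1.78  0.63  0.9  -1.22]
1.6 ins [ 0.24  0.63 -0.61  1.65  0.42  0.99 -0.61]
1.6 mid [ 0.19  0.62 -0.54  1.65  0.37  0.97 -1.27]
1.6 end [ 0.14  0.6  -0.46  1.66  0.31  0.96 -1.93]
1.6 bar [ 0.45  0.59 -0.08  1.77  0.06  0.79 -1.23]
1.6 barend [ 0.21  0.51 -0.27  1.93  0.2   0.73 -1.75]
-1.6 key [ 0.07  0.67 -1.18  1.64  0.65  1.28  1.9 ]
-1.6 key [ 0.06  0.95 -1.19  1.77  0.98  1.15  1.68]
-1.6 ins [ 0.56  0.89 -1.19  1.63  0.87  1.24  2.23]
-1.6 mid [ 0.56  0.89 -1.19  1.63  0.87  1.24  1.53]
-1.6 end [ 0.37  0.7  -0.82  1.64  0.57  1.06  1.02]
-1.6 bar [ 0.84  0.67 -0.62  1.74  0.48  0.89  1.58]
-1.6 barend [ 0.53  0.59 -0.7   1.91  0.51  0.82  1.13]
3.9167 [ 0.07797993  0.58243361 -1.08119227  1.69635718  0.54577346  1.20216266
 -1.14023544] [0.49981595 0.33033762 0.29920711]
```

View pics/w1.png

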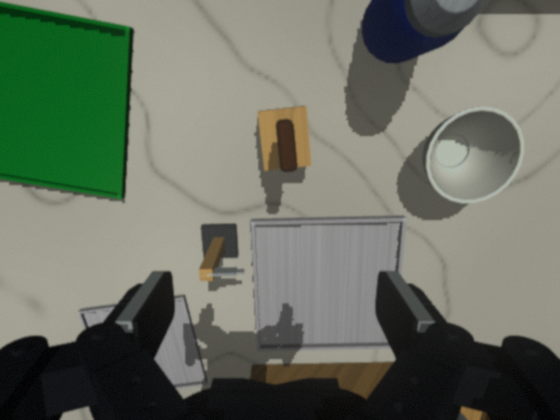

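The wrist picture shows the key head at (287,145) on its block at (284,137), the mark post at (210,255) with its blade pointing right to (243,271), and the large sheet below. Next I'll measure the key and the mark tip.

Run:
```python
from h import *
z=np.load("w1.npz");P=z["P"];p=z["p"];C=cal("wrist")
print("cam",(-C[1].T@C[2]).round(3))
sub=np.zeros(P.shape[:2],bool);sub[95:185,240:330]=1
m=sub&(P[...,2]>.088)&(P[...,2]<.11)
q=P[m]; print("head top",len(q),q.mean(0).round(4),np.percentile(q[:,2],[5,50,95]).round(4))
r=cv2.minAreaRect((q[:,:2]*1000).astype(np.float32));print(r, cv2.boxPoints(r))
m=sub&(abs(P[...,2]-.034)<.006); q=P[m]
r=cv2.minAreaRect((q[:,:2]*1000).astype(np.float32));print("block",len(q),np.median(q[:,2]),r)
# colour contour of head -> ray at z=.098
hsv=cv2.cvtColor(p,cv2.COLOR_BGR2HSV); mk=(sub&(p.max(2)<100)&(hsv[...,1]>100)).astype(np.uint8)
n,l,st,ce=cv2.connectedComponentsWithStats(mk); i=1+st[1:,4].argmax(); print(st[i],ce[i])
# mark
print("mark region z:"); 
for v in range(262,280,2): print(v,[tuple((P[v,u]*1000).round().astype(int)) for u in range(206,250,4)])
```

```text
cam [0.499 0.406 0.369]
head top 884 [0.5083 0.3748 0.0962] [0.0934 0.0965 0.0978]
((508.42938232421875, 373.90899658203125), (13.963711738586426, 39.938438415527344), 6.237170219421387) [[499.3193  393.00146]
 [503.65842 353.29944]
 [517.5394  354.81653]
 [513.2003  394.51855]]
block 2032 0.03297480497563561 ((508.489990234375, 373.8634948730469), (46.0145149230957, 56.091224670410156), 6.238860607147217)
[ 269  119   28   52 1041] [283.88856868 146.8443804 ]
mark region z:
262 [(np.int64(435), np.int64(263), np.int64(71)), (np.int64(438), np.int64(263), np.int64(72)), (np.int64(442), np.int64(263), np.int64(71)), (np.int64(443), np.int64(254), np.int64(53)), (np.int64(438), np.int64(229), np.int64(0)), (np.int64(442), np.int64(228), np.int64(-1)), (np.int64(447), np.int64(228), np.int64(-1)), (np.int64(452), np.int64(228), np.int64(-2)), (np.int64(456), np.int64(228), np.int64(-2)), (np.int64(461), np.int64(228), np.int64(-2)), (np.int64(466), np.int64(228), np.int64(-2))]
264 [(np.int64(436), np.int64(263), np.int64(76)), (np.int64(439), np.int64(264), np.int64(77)), (np.int64(442
[... 3271 characters left out ...]
4(-1)), (np.int64(451), np.int64(209), np.int64(-3)), (np.int64(456), np.int64(209), np.int64(-2)), (np.int64(461), np.int64(210), np.int64(-1)), (np.int64(465), np.int64(210), np.int64(-1))]
278 [(np.int64(437), np.int64(254), np.int64(85)), (np.int64(440), np.int64(253), np.int64(84)), (np.int64(427), np.int64(207), np.int64(-2)), (np.int64(432), np.int64(208), np.int64(0)), (np.int64(437), np.int64(207), np.int64(-1)), (np.int64(441), np.int64(208), np.int64(-1)), (np.int64(446), np.int64(207), np.int64(-2)), (np.int64(451), np.int64(207), np.int64(-2)), (np.int64(456), np.int64(208), np.int64(0)), (np.int64(460), np.int64(207), np.int64(-2)), (np.int64(465), np.int64(207), np.int64(-1))]
```

The key centre is at (0.508, 0.374), with its top at 0.097 m, a head of 14x40 mm and a yaw of +0.109. The block agrees, at 46x56 mm. I'll grasp and lift it, then look at the knob.

Run:
```python
from h import *
yaw=np.pi/2+.109; k=[.5084,.3739]
env.reach([*k,.20],down(yaw)); env.movel([*k,.136],.12)
env.grip(0.0,40); s=env.get_state(); print(s["opening"],s["gripper_force"],s["force"].round(1) if hasattr(s["force"],"round") else s["force"])
env.movel([*k,.30],.2); env.reach([.60,.02,.34],down(np.pi/2))
s=env.get_state();print(s["time"],s["opening"],s["tcp_pos"],s["qpos"],s["force"])
C=cal("wrist");p,d=camera("wrist");cv2.imwrite("pics/w2.png",p);np.savez("w2.npz",p=p,d=d,P=cloud("wrist",d,C))
```

```text
0.01315665084870247 41.40450596809387 [-1.1 -0.1  2.3]
8.1583 0.013205733807772745 [0.59966812 0.02184321 0.34000081] [ 0.6519808   0.5559656  -1.12546454  1.64762336  0.52045272  1.27418468
 -0.56996843] [-0.92400733  1.0617607  -0.54533232]
```

View pics/w2.png

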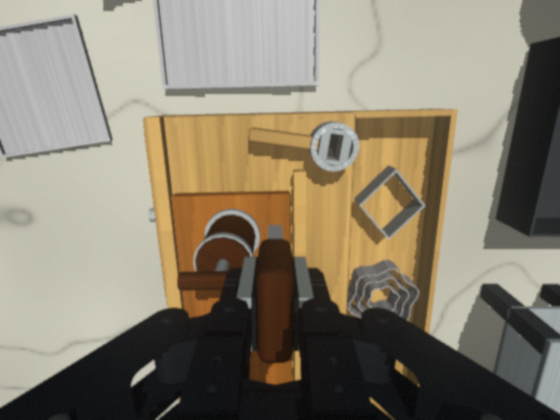

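The picture shows the key held at (275,290), the knob at (334,147) with its slot at (335,148), the gate arm ending at (250,138), the board's outer end along row 193, the press at (230,235) and the bed's edge along row ~113. Next I'll measure the slot, gate and bed.

Run:
```python
from h import *
z=np.load("w2.npz");P=z["P"];p=z["p"];C=cal("wrist")
V,U=np.mgrid[:420,:560]
reg=(abs(U-334)<32)&(abs(V-147)<32)
m=reg&(P[...,2]>.082)&(P[...,2]<.10)
print("knob top z",np.median(P[m][:,2]),m.sum())
cs,_=cv2.findContours(m.astype(np.uint8),cv2.RETR_CCOMP,cv2.CHAIN_APPROX_NONE)
def world(c,zz): return np.array([ray("wrist",u+0.,v+0.,zz,C)[:2]*1000 for u,v in c.reshape(-1,2)],np.float32)
for c in sorted(cs,key=cv2.contourArea)[-2:]:
    w=world(c,.09); print("contour",cv2.contourArea(c),cv2.minEnclosingCircle(w),cv2.minAreaRect(w))
# dark slot
g=p.max(2); m2=((g<95)&reg&(np.hypot(U-334,V-147)<19)).astype(np.uint8)
cs,_=cv2.findContours(m2,cv2.RETR_EXTERNAL,cv2.CHAIN_APPROX_NONE)
c=max(cs,key=cv2.contourArea);w=world(c,.09);print("dark",cv2.contourArea(c),cv2.minAreaRect(w),cv2.minAreaRect(c))
# arm top z .084
m=(U>240)&(U<308)&(V>118)&(V<160)&(abs(P[...,2]-.084)<.006)
q=P[m]*1000;print("arm z",np.median(q[:,2]),cv2.minAreaRect(q[:,:2].astype(np.float32)))
def line(q): 
    vx,vy,x,y=cv2.fitLine(q.astype(np.float32),cv2.DIST_HUBER,0,.01,.01).ravel(); a=np.arctan2(vy,vx)%np.pi; return a,(x,y),np.abs((q-[x,y])@[-vy,vx]).max()
# bed edge: per column first row with z>.05 (deck) 
b=[]
for u in range(175,350,3):
    col=np.where((P[90:160,u,2]>.045))[0]
    if len(col): b.append(ray("wrist",u,90+col[0],.06,C)[:2])
print("bed edge",line(np.array(b)),b[0],b[-1])
# board end: colour change (redder); z>.07
e=[]
for u in range(180,285,3):
    col=np.where(P[170:215,u,2]>.070)[0]
    if len(col): e.append(ray("wrist",u,170+col[0],.076,C)[:2])
print("board end",line(np.array(e)),e[0],e[-1])
# board left side
e=[]
for v in range(200,262,3):
    row=np.where(P[v,155:215,2]>.0735)[0]
    print(v,[int(x*1000) for x in P[v,145:200:5,2]]) if v in(215,245) else 0
# sheet near edge / mark foot
print("press top z",P[200:280,190:260,2].max())
```

```text
knob top z 0.08891359067156945 1633
contour 330.5 ((653.7154541015625, 60.75349807739258), 13.106379508972168) ((653.4400024414062, 60.7997932434082), (24.655935287475586, 12.422661781311035), 82.05183410644531)
contour 1894.0 ((650.0621337890625, 61.95168685913086), 26.149585723876953) ((652.4607543945312, 59.79059600830078), (46.7159538269043, 44.74259567260742), 30.098548889160156)
dark 231.0 ((654.14111328125, 60.39586639404297), (21.837175369262695, 10.483750343322754), 82.86949157714844) ((334.48004150390625, 146.36000061035156), (11.448668479919434, 23.97064971923828), 10.30484676361084)
arm z 82.80463833159752 ((602.7225952148438, 66.9601821899414), (12.11914348602295, 56.052547454833984), 82.32415008544922)
bed edge (np.float32(0.025609355), (np.float32(0.59965086), np.float32(0.088925675)), np.float64(0.020998251324157537)) [0.50241187 0.08595334] [0.67167079 0.09014319]
board end (np.float32(0.0324698), (np.float32(0.55627096), np.float32(0.012140077)), np.float64(0.018564833318583277)) [0.50557809 0.01069626] [0.60690681 0.01399127]
215 [-1, 37, 58, 71, 71, 73, 74, 74, 75, 75, 74]
245 [-1, 0, -1, 58, 72, 72, 69, 74, 75, 75, 75]
press top z 0.4091323982589082
```

The slot is 24.7x12.4 mm at (0.6537, 0.0605), with its top at 0.089 and yaw −0.139. The bed yaw is about +0.027, so the gate is at about 0.165, within the given range. I'll check the camera's lateral bias on the held key, then insert.

```bash
cat > ins.py <<'E'
from h import *
z=np.load("w2.npz");p=z["p"];P=z["P"];C=cal("wrist")
hsv=cv2.cvtColor(p,cv2.COLOR_BGR2HSV); 
for v in (262,290,320):
    r=p[v,240:312].astype(int); idx=240+np.where((r[:,2]-r[:,0]>22)&(r[:,2]<130))[0]; print(v,idx.min(),idx.max(),P[v,275].round(4),P[v,(idx.min()+idx.max())//2].round(4))
v,u=230,275; print("blade",[(vv,P[vv,275].round(3).tolist()) for vv in (228,234,240)])
print(cv2.projectPoints(np.array([[.5997,.0218,.258]]),np.array(calibration("wrist")["rvec"]),np.array(calibration("wrist")["tvec"]),np.array([[C[0]["fx"],0,C[0]["cx"]],[0,C[0]["fy"],C[0]["cy"]],[0,0,1.]]),None)[0])
E
python3 ins.py
```

```text
262 240 291 [0.5993 0.0421 0.2933] [0.5956 0.0418 0.2925]
290 257 292 [0.5993 0.0345 0.3001] [0.5989 0.0345 0.3002]
320 258 289 [0.5993 0.0223 0.3003] [0.5986 0.0224 0.3004]
blade [(228, [0.599, 0.032, 0.229]), (234, [0.599, 0.032, 0.238]), (240, [0.599, 0.042, 0.271])]
[[[275.53234572 268.72996813]]]
```

Run:
```python
from h import *
yaw=np.pi/2-.139; k=[.6542,.0605]
env.reach([*k,.25],down(yaw)); env.movel([*k,.222],.1)
hit=env.movel([*k,.191],.04,stop_force=8)
s=env.get_state();print(hit,s["time"],s["tcp_pos"].round(4),np.round(s["force"],1),np.round(s["torque"],2),s["opening"],s["qpos"].round(2))
```

```text
False 10.0917 [0.6544 0.0606 0.1913] [ 0.1 -1.  -0.8] [ 0.03  0.01 -0.01] 0.013235663259766996 [ 0.44  0.76 -0.95  1.65  0.68  1.09 -0.84]
```

Run:
```python
from h import *
k=[.6542,.0605,.191]
for a in np.linspace(-.139,-1.47,8)[1:]:
    env.movel(k,.05,rot=down(np.pi/2+a))
    s=env.get_state();print(round(s["time"],2),np.round(s["force"],1),np.round(s["torque"],2),s["tcp_pos"].round(4),round(a,2))
```

```text
10.43 [ 1.1  0.4 -0.9] [-0.03 -0.15 -0.01] [0.6545 0.0606 0.1915] -0.33
10.78 [ 2.  -0.6  0.5] [-0.14 -0.6   0.06] [0.6547 0.0604 0.1913] -0.52
11.12 [ 4.6 -1.1 -0.9] [-0.28 -1.03  0.06] [0.6548 0.0603 0.1913] -0.71
11.46 [ 5.4 -1.6  0.4] [-0.48 -1.3   0.05] [0.655  0.0602 0.1913] -0.9
11.8 [ 5.6 -2.7 -0.1] [-0.57 -1.28  0.03] [0.655  0.0599 0.1913] -1.09
12.14 [ 3.6 -2.7  0.8] [-0.81 -1.07 -0.01] [0.6548 0.0596 0.1912] -1.28
12.48 [ 3.7 -4.3  1.6] [-1.08 -0.95  0.02] [0.6544 0.0594 0.191 ] -1.47
```

Run:
```python
from h import *
env.grip(.05); s=env.get_state();print(s["opening"],np.round(s["force"],1))
env.movel([.6542,.0605,.31],.2)
env.reach([.51,.07,.36],down(.03))
s=env.get_state();print(s["time"],s["tcp_pos"])
C=cal("wrist");p,d=camera("wrist");cv2.imwrite("pics/w3.png",p);np.savez("w3.npz",p=p,d=d,P=cloud("wrist",d,C))
```

```text
0.050007787391506096 [ 0.2  0.  -0.5]
14.325 [0.50976529 0.06942946 0.35931706]
```

View pics/w3.png

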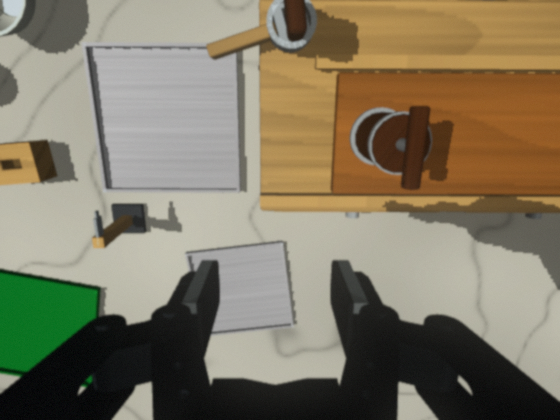

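The picture shows the key standing in the knob at (293,15). The gate arm now points outward to (212,52), above the board's edge line at row ~70. The mark tip is at (98,212), and the board's outer end runs along column ~335. I'll measure the gate angle and the mark in this view.

Run:
```python
from h import *
z=np.load("w3.npz");P=z["P"];p=z["p"];C=cal("wrist");V,U=np.mgrid[:420,:560]
def line(q):
    q=np.array(q,np.float32);vx,vy,x,y=cv2.fitLine(q,cv2.DIST_HUBER,0,.01,.01).ravel(); return np.arctan2(vy,vx)%np.pi,(x,y),np.median(np.abs((q-[x,y])@[-vy,vx]))
m=(U>200)&(U<266)&(V>20)&(V<65)&(abs(P[...,2]-.083)<.006); q=P[m]*1000
print("arm",q.mean(0),cv2.minAreaRect(q[:,:2].astype(np.float32)),"tip minx",q[:,0].min())
e=[];b=[];n=[];f=[]
for v in range(85,180,3):
    r=np.where(P[v,300:360,2]>.070)[0]; 
    if len(r): e.append(ray("wrist",300+r[0],v,.076,C)[:2])
for v in range(80,188,3):
    r=np.where(P[v,245:290,2]>.045)[0]
    if len(r): b.append(ray("wrist",245+r[0],v,.06,C)[:2])
for u in range(345,545,5): # near rail inner/bed near side
    r=np.where(P[170:230,u,2]>.05)[0]; n.append(ray("wrist",u,170+r[-1],.074,C)[:2])
    r=np.where((P[50:100,u,2]>.0745)&(P[50:100,u,2]<.08))[0]
for nm,x in(("end",e),("bededge",b),("near side",n)): print(nm,len(x),line(x),x[0],x[-1])
# mark: points z>.07
m=(U>80)&(U<150)&(V>195)&(V<255)&(P[...,2]>.06)
q=P[m]*1000; i=q[:,0].argsort()[::-1][:12]; print("mark tip cand",q[i].round(0).tolist())
tipm=m&(P[...,2]>.07)&(P[...,0]>.452); q=P[tipm];print("blade",len(q),q.min(0),q.max(0),q.mean(0),line(q[:,:2]))
print("post top",P[m&(P[...,0]<.45)].mean(0))
hsv=cv2.cvtColor(p,cv2.COLOR_BGR2HSV);print("board hsv",hsv[120,345],"deck",hsv[120,300])
cv2.imwrite("pics/c3.png",cv2.resize(p[195:255,75:155],None,fx=8,fy=8,interpolation=cv2.INTER_CUBIC))
```

```text
arm [637.55054775 108.40711595  82.69914999] ((638.033935546875, 108.3329849243164), (12.490273475646973, 57.36949920654297), 18.768436431884766) tip minx 623.8233110844702
end 32 (np.float32(0.028029453), (np.float32(0.5654825), np.float32(0.01172881)), np.float32(0.00030235556)) [0.60347367 0.01302633] [0.51280537 0.01078809]
bededge 36 (np.float32(0.016304541), (np.float32(0.54858464), np.float32(0.08657901)), np.float32(2.169859e-09)) [0.60676453 0.0885257 ] [0.49952661 0.08577906]
near side 40 (np.float32(1.5921035), (np.float32(0.48032266), np.float32(-0.10316565)), np.float32(0.00036128337)) [ 0.47798387 -0.00618154] [ 0.48287049 -0.21523019]
mark tip cand [[584.0, 72.0, 428.0], [584.0, 72.0, 428.0], [584.0, 72.0, 428.0], [584.0, 72.0, 428.0], [584.0, 72.0, 428.0], [584.0, 72.0, 428.0], [584.0, 72.0, 428.0], [584.0, 72.0, 428.0], [471.0, 257.0, 82.0], [471.0, 259.0, 81.0], [471.0, 257.0, 78.0], [471.0, 259.0, 77.0]]
blade 145 [0.45200581 0.07244494 0.07161951] [0.58445714 0.25948799 0.42836695] [0.46751669 0.24678077 0.09974323] (np.float32(2.1655734), (np.float32(0.48473978), np.float32(0.22004446)), np.float32(0.0034001137))
post top [0.43957399 0.25486401 0.07802793]
board hsv [ 14 180 159] deck [ 19 138 164]
```

View pics/c3.png

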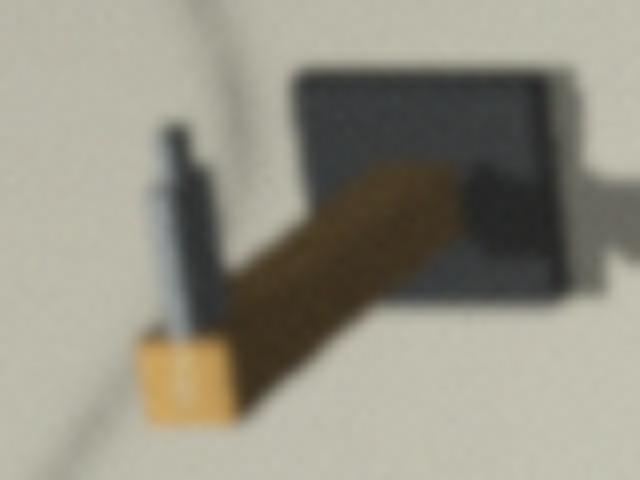

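The gate is at 1.27, which is clear (>1.13). The mark tip is at about (0.471, 0.2585, 0.08). The board's end is at y≈0.0115 on the track centre, so the travel is about 0.249 and the overhang about 174 mm, within the stated range. Now I'll locate the grip bar.

Run:
```python
from h import *
env.reach([.535,-.27,.30],down(.024))
C=cal("wrist");p,d=camera("wrist");P=cloud("wrist",d,C);np.savez("w4.npz",p=p,d=d,P=P);cv2.imwrite("pics/w4.png",p)
m=(P[...,2]>.113)&(P[...,2]<.128)&(abs(P[...,0]-.56)<.06)&(abs(P[...,1]+.28)<.06)
q=P[m]*1000;print(env.get_state()["time"],len(q),np.median(q[:,2]),cv2.minAreaRect(q[:,:2].astype(np.float32)))
V,U=np.where(m);print(U.min(),U.max(),V.min(),V.max())
```

```text
15.725 2750 119.76227394668462 ((562.7108154296875, -279.2859191894531), (69.19068908691406, 22.035974502563477), 1.2077560424804688)
277 308 124 217
```

View pics/w4.png

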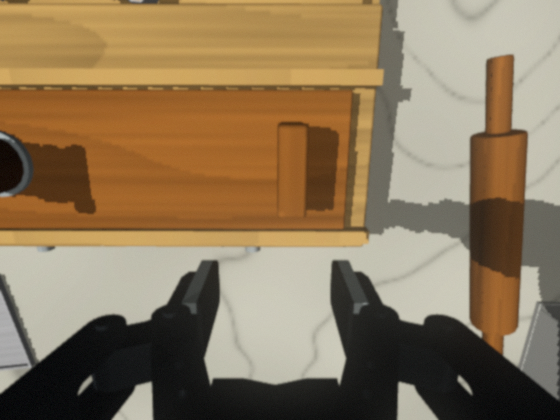

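The picture shows the bar at (292,170), free all round, with the rolling pin well to the right at (498,230). The bar measures 69x22 mm with its top at 0.120, and its centre is at (0.5627, −0.2793), yaw 0.021. I'll grasp it and slide most of the way.

Run:
```python
from h import *
a=.022; R=down(a); b=np.array([.5627,-.2793]); u=np.array([-np.sin(a),np.cos(a)])
env.grip(.075); env.reach([*b,.22],R); hit=env.movel([*b,.156],.1,stop_force=8)
env.grip(0.0,80); s=env.get_state(); print(hit,s["time"],s["opening"],s["gripper_force"],s["tcp_pos"].round(4),np.round(s["force"],1),np.round(s["torque"],2))
z0=.1557
for t in (.06,.12,.18,.236):
    env.movel([*(b+u*t),z0],.07); s=env.get_state(); print(round(s["time"],2),t,s["tcp_pos"].round(4),s["opening"],np.round(s["force"],1),np.round(s["torque"],2),s["qpos"].round(2))
C=cal("wrist");p,d=camera("wrist");cv2.imwrite("pics/w5.png",p);np.savez("w5.npz",p=p,d=d,P=cloud("wrist",d,C))
```

```text
False 17.8417 0.021362027755432104 78.92321705818176 [ 0.5629 -0.2796  0.1566] [-1.2 -1.2  4.8] [-0.05  0.22  0.17]
18.85 0.06 [ 0.562  -0.2204  0.1566] 0.02137958163888704 [ 0.1 -3.6  6.2] [-0.46  0.13 -0.03] [ 0.69  0.6  -0.56  1.82  0.41  0.84 -1.63]
19.86 0.12 [ 0.5608 -0.1604  0.1565] 0.021065968022044485 [-0.2 -3.5  7.1] [-0.52  0.17  0.02] [ 0.6   0.57 -0.57  1.87  0.41  0.82 -1.73]
20.87 0.18 [ 0.5595 -0.1004  0.1565] 0.021212735659770363 [-0.5 -3.5  7.3] [-0.6   0.16  0.  ] [ 0.51  0.55 -0.58  1.9   0.41  0.8  -1.84]
21.82 0.236 [ 0.5583 -0.0444  0.1565] 0.0210871429341872 [ 1.4 -4.6  7.4] [-0.63  0.1   0.02] [ 0.42  0.54 -0.59  1.92  0.42  0.79 -1.94]
```

View pics/w5.png

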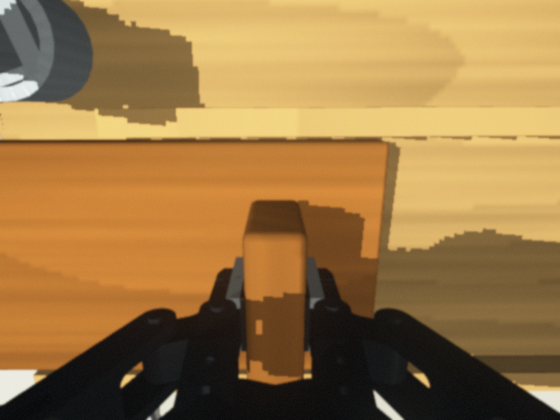

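The picture shows the bar held at (275,300) and the board flat on the deck, with its inner end at column ~390 still on the bed. I'll compare the board's end with the mark tip in the outside cameras.

Run:
```python
from h import *
ims=[]
for n in("scene","top"):
    p,d=camera(n);np.savez(f"{n}1.npz",p=p,d=d);P=cloud(n,d);c,R,t=cal(n)
    K=np.array([[c["fx"],0,c["cx"]],[0,c["fy"],c["cy"]],[0,0,1.]])
    uv=cv2.projectPoints(np.array([[.471,.2585,.08],[.5515,.2465,.076]]),np.array(c["rvec"],float),t,K,None)[0].reshape(-1,2);print(n,uv.round(1))
    x,y=uv.mean(0).astype(int); ims.append(cv2.resize(p[y-35:y+35,x-32:x+32],None,fx=6,fy=6,interpolation=cv2.INTER_CUBIC)); print("crop origin",x-32,y-35)
cv2.imwrite("pics/c5.png",np.hstack(ims))
```

```text
scene [[354.6 249. ]
 [335.5 264.2]]
crop origin 313 221
top [[195.7 231.3]
 [199.5 206.8]]
crop origin 165 184
```

View pics/c5.png

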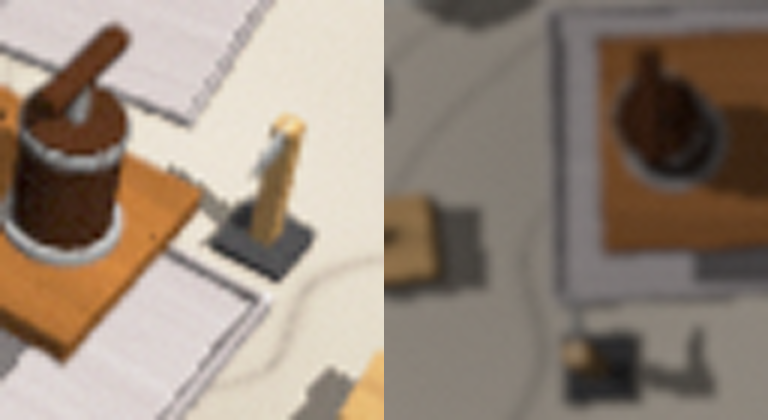

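The scene crop shows the press board's end edge running from (65,355) to (200,190), with the mark's blade at (270,150). The top crop shows the board's end at x≈600 and the blade at x≈573. The end is still short of the mark, so I'll quantify the gap at sub-pixel level.

Run:
```python
from h import *
def line(q):
    q=np.array(q,np.float32);vx,vy,x,y=cv2.fitLine(q,cv2.DIST_HUBER,0,.01,.01).ravel(); return np.arctan2(vy,vx)%np.pi,(x,y),np.median(np.abs((q-[x,y])@[-vy,vx]))
def sub(g,pk): # subpixel peak
    a,b,c=g[pk-1],g[pk],g[pk+1]; return pk+.5*(a-c)/(a-2*b+c)
# top: saturation step along rows
p=np.load("top1.npz")["p"].astype(float); s=cv2.GaussianBlur(p[...,2]-p[...,0],(3,3),0)
e=[]
for v in range(193,223):
    g=np.abs(s[v,193:209][2:]-s[v,193:209][:-2]); k=1+g[1:-1].argmax(); u=193+1+sub(g,k); e.append(ray("top",u,v,.076)[:2])
e=np.array(e);print("top end",line(e),e[0],e[-1])
gr=p.mean(2); print(gr[228:242,190:206].astype(int))
# board ends in initial top image, for scale
p=np.load("top0.npz")["p"].astype(float); s=cv2.GaussianBlur(p[...,2]-p[...,0],(3,3),0); e=[]
for v in range(190,214):
    g=np.abs(s[v,266:282][2:]-s[v,266:282][:-2]); k=1+g[1:-1].argmax(); e.append(ray("top",266+1+sub(g,k),v,.076)[:2])
print("top end at start",line(e))
z=np.load("scene1.npz");p=z["p"].astype(float);P=cloud("scene",z["d"])
V,U=np.mgrid[:420,:560]
m=(abs(P[...,2]-.076)<.006)&(P[...,1]>.15)&(P[...,1]<.3)&(abs(P[...,0]-.55)<.09)&(p[...,2]-p[...,0]>50)
q=P[m]; 
e=[]
for x in np.arange(.50,.605,.006):
    r=q[abs(q[:,0]-x)<.003]; 
    if len(r)>3: e.append([x,r[:,1].max()])
print("scene end (cloud)",line(e),np.median(q[:,2]))
m=(P[...,2]>.066)&(P[...,2]<.095)&(P[...,1]>.23)&(P[...,1]<.29)&(P[...,0]<.48)&(P[...,0]>.42)
for a,b,c in zip(U[m],V[m],P[m]): 
    if c[0]>.45: print(a,b,c.round(4),p[b,a].astype(int))
```

```text
top end (np.float32(0.04185367), (np.float32(0.54760593), np.float32(0.2431756)), np.float32(0.00049465086)) [0.59731087 0.24307012] [0.50146802 0.2411025 ]
[[123 124 119 103  89 104 119 125 123 123 123 121 121 120 119 119]
 [122 124 119 103  91 103 118 122 122 122 121 121 121 122 120 120]
 [121 124 119 101  88 102 116 122 121 120 120 121 120 120 121 120]
 [120 124 119 103  90 101 117 120 122 122 121 122 120 121 121 120]
 [118 122 119 105  95 104 113 118 121 121 118 120 119 119 119 117]
 [115 122 122 113 104 106 108 111 113 112 110 108 109 109 109 110]
 [116 120 123 120 110 104 101 100 100 100  98  97  98 100 107 113]
 [114 118 124 122 117 109 102  96 102 106 108 107 108 112 118 125]
 [112 117 123 125 124 119 108 103 112 121 125 125 124 125 128 130]
 [113 116 121 127 127 122 111 103 115 127 129 130 129 128 128 128]
 [115 116 120 126 124 119 107  99 107 120 124 122 118 112 112 113]
 [115 115 120 122 116 106  97  89  89  95  98  95  91  82  83  85]
 [115 114 118 119 107  95  94  88  73  63  62  61  58  55  53  56]
 [116 112 116 118 108 101 106 101  78  54  43  42  42  42  41  43]]
top end at start (np.float32(2.9886115), (np.float32(0.5658612), np.float32(-0.007865786)), np.float32(0.0025456785))
scene end (cloud) (np.float32(0.023036204), (np.float32(0.551), np.float32(0.24647667)), np.float32(0.00038435735)) 0.07549203602699293
358 244 [0.4547 0.2587 0.0876] [179 188 192]
357 245 [0.4565 0.2571 0.0839] [202 212 217]
358 245 [0.4514 0.258  0.0805] [171 174 175]
356 246 [0.4648 0.2581 0.087 ] [188 198 205]
357 246 [0.4576 0.2582 0.0814] [180 184 184]
358 246 [0.4511 0.2585 0.0766] [144 147 147]
356 247 [0.4605 0.257  0.0789] [169 176 181]
357 247 [0.4582 0.2591 0.0784] [149 150 151]
355 248 [0.4698 0.2585 0.0831] [194 200 210]
356 248 [0.4652 0.2596 0.0801] [139 142 145]
355 249 [0.469  0.2588 0.0786] [163 172 176]
356 249 [0.4627 0.2592 0.0739] [125 137 141]
```

All three estimates agree on a remaining gap of 13.4 to 14 mm (top camera 13.4, scene 13.9, dead reckoning 14). I'll do the final move now.

Run:
```python
from h import *
a=.022; b=np.array([.5627,-.2793]); u=np.array([-np.sin(a),np.cos(a)])
env.movel([*(b+u*.2498),.1557],.03); env.dwell(.3)
s=env.get_state(); print(round(s["time"],2),s["tcp_pos"].round(4),s["opening"],np.round(s["force"],1),np.round(s["torque"],2))
z=dict(zip("pd",camera("scene")));p=z["p"].astype(float);P=cloud("scene",z["d"])
m=(abs(P[...,2]-.076)<.006)&(P[...,1]>.15)&(P[...,1]<.3)&(abs(P[...,0]-.55)<.09)&(p[...,2]-p[...,0]>50); q=P[m]; e=[]
for x in np.arange(.50,.605,.006):
    r=q[abs(q[:,0]-x)<.003]
    if len(r)>3: e.append([x,r[:,1].max()])
e=np.array(e);print("end at x=.551",np.polyval(np.polyfit(e[:,0]-.551,e[:,1],1),0),"z near/far",np.median(q[q[:,1]>.22][:,2]),np.median(q[q[:,1]<.2][:,2]))
cv2.imwrite("pics/c6.png",cv2.resize(z["p"][150:320,200:420],None,fx=3.5,fy=3.5,interpolation=cv2.INTER_CUBIC))
```

```text
22.88 [ 0.5582 -0.0314  0.1566] 0.020973514572045278 [ 0.3 -5.3  8.4] [-0.98 -0.03  0.02]
end at x=.551 0.25955107306938086 z near/far 0.07530976214887278 0.07530457690506895
```

View pics/c6.png

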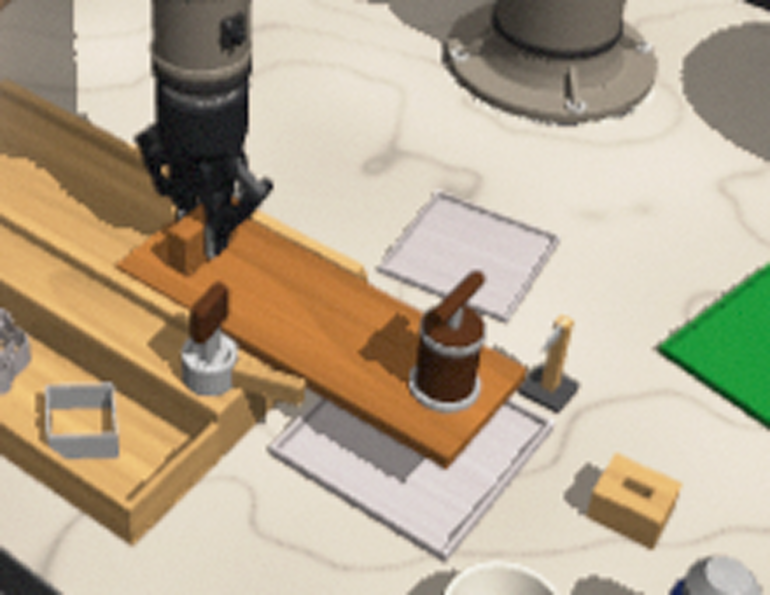

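The picture shows the board level with its end at about (525,370), in line with the blade at (550,340) and clear of the post and sheet. The key is in the knob at (208,330), the gate is clear, and the bar is held. About 0.8 mm remains, so I'll nudge it and hand in.

Run:
```python
from h import *
a=.022; b=np.array([.5627,-.2793]); u=np.array([-np.sin(a),np.cos(a)])
env.movel([*(b+u*.2505),.1557],.02); env.dwell(.3)
s=env.get_state(); print(s["time"],s["tcp_pos"].round(4),np.round(s["force"],1)); print(job.job_done())
```

```text
23.475 [ 0.5582 -0.0313  0.1566] [ 0.1 -7.7  9.6]
the job is handed in; nothing more can be done
None
```

The job is handed in at 23.5 s: the key is in the knob, the gate is clear at about 1.27 rad, and the board is level and still held with its end within about 1 mm of the mark tip by my measurement; the hand-in gave no verdict.

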